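# Clear the scrap from the bending jig and turn the bracket for its second bend

## Task

First clear the two pieces of scrap (the copper-coloured tube offcut and the steel reject clamp) out from under the green beam of the bending jig and into the red scrap bin. Then turn the aluminium bracket end for end and lay it flat, open side up, along the yellow stripe, with its plain end square up against the stop bar under the beam and its blue tab towards the robot. Leave the blue setting block, oil bottle and bolt jar where they are.

Things in the scene. Friction and masses are not known exactly. Their poses are not given: they have to be found in the camera images.
- jig: Fixed bending jig. Origin: bench top, below the middle of the stop bar's front face; x away from the robot. Steel bed: top at z = 20 mm, x -270 to 0, y -160 to 160. Stop bar: front face at x = 0, 20 deep, 15 high above the bed, as wide as the bed. Yellow stripe 70 wide along x, centred on y = 0.
- beam_mid (a point): Middle of the underside front edge of the jig's green beam, 150 mm above the bench, 60 mm in front of the stop face; axes as the jig's. Beam: 30 mm deep, 36 high, 420 long along y, on posts with inner faces at y = +-180; two cylinders on top reach 246 mm. A vertical gripper cannot work under or just in front of it: tilt the tool.
- stop_mid (a point): Point on the bed top at the stop bar's front face, middle of the yellow stripe; axes as the jig's. The middle of the bracket's plain end belongs here.
- bracket: Loose aluminium U-channel, open upward, 160 mm long (x -80 to 80), 46 wide, 30 high, walls 4. An upright blue tab (4 thick, 38 wide, top 50 high) closes its +x end; the -x end is plain. Origin: centre of the underside. About 0.3 kg. Starts on the bed right of the stripe, tab towards the stop bar.
- plain_end (a point): Middle of the lower edge of the bracket's plain end (x = -80 in the bracket).
- tube_scrap: Loose copper-coloured square-tube offcut, 70 mm long (x) by 42 mm wide (y) by 34 mm high, open at both x ends, walls 4 mm. Origin: centre of the underside. About 0.15 kg. Starts on the bed under the beam, close to the stop bar.
- clamp_scrap: Loose steel reject pipe clamp: a strap 36 mm wide (y) and 4 mm thick bent to a hat, 76 mm long (x), two flat ears and an arch 36 mm high and about 44 mm long in the middle, open at both y sides below. Origin: centre of the underside. About 0.12 kg. Starts on the bed under the beam, close to the stop bar.
- scrap_bin: Fixed red open bin, 240 (x) by 180 (y) by 110 mm high, walls 5 mm, on the bench left or right of the jig. Origin: centre of the underside.
- scrap_bin_in (a point): Centre of the red bin's inner floor, 5 mm above the bench.
- tub: Fixed amber tub of clamps, 220 x 160 x 90 mm, on the other side from the red bin; clamps stick out to about 110 mm. Origin: centre of the underside. Nothing to do here.
- setting_block: Loose blue setting block 60 x 36 x 22 mm with a brass stud to 34 mm, on the front left of the bed. Origin: centre of the underside. Leave it.
- oil: Loose yellow oil bottle, 60 mm across, 160 mm high, right of the jig's far end. Origin: centre of the underside. Leave it.
- bolts: Loose clear jar with green lid, 70 mm across, 90 mm high, left of the jig's far end. Origin: centre of the underside. Leave it.

How it is judged:
By the outcome, as a careful person would: the job done as asked, in the order asked, and still so for the second after the job is handed in, with the robot touching nothing.
It also fails if it takes over 72 s, if anything falls off the work surface, if the arm or the gripper's body presses on something with over 40 N, if the wrist force passes 120 N, or if a joint passes its speed limit or range.

## Robot

A 6-joint arm with a two-finger parallel gripper is mounted at the origin on the work surface. World frame = base frame: x ahead of the robot, y to its left, z up, the work surface at z = 0. Lengths are in m, angles in rad, forces in N, time in s.
With the tool pointing down it reaches from about 0.225 to 0.875 m from the base axis. Payload 3.4 kg.
Tool frame: the origin (TCP) lies at the very end of the fingers, on their centre line; the grasp point (between the pads) lies manip.grip_point_offset behind it (manip.grip_point_offset is the distance from the TCP to the grasp point, in m); z points along the fingers, y is the line along which they close (so a half turn about z gives the same grasp; the last joint's range is limited). The gripper opens to 85 mm and grips with 20 to 120 N. Pads are 22 mm wide; open, the fingers measure 114 mm over their backs; the gripper's body (76 mm by 85 mm) begins 54 mm behind the grasp point. The pads swing forward as they close: fully open they stand 13 mm farther back than shut.
Start: joints at [1.105, 0.276, 1.505, -0, 1.361, -0.121], TCP at [0.194, 0.541, 0.231] pointing down, gripper open.
Joint ranges: [-2.89, 2.89], [-0.75, 2.08], [0.22, 2.7], [-1.18, 4.32], [0.11, 2.71], [-2.7, 2.7]. Speed limits (rad/s): [2.57, 2.57, 3.14, 3.14, 3.14, 3.14].

## Interface

Orientations are given as a unit quaternion [w, x, y, z].
In Python, from rig import manip gives the robot as it stands.
- The arm moves only by the shell command python3 -m pendant 'ROWS' [FORCE]. ROWS is JSON, a list of rows, each an object of numbers: "jaw": the opening, from -1 (shut) to 1 (fully open); "tx", "ty", "tz": the shift along the world's x, y, z in cm; "ax", "ay", "az": the turn, a rotation vector about the world's x, y, z in degrees. In form: [{"jaw": .., "tx": .., "ty": .., "tz": .., "ax": .., "ay": .., "az": ..}, ...]. A call has 1 to 10 rows; each row is the pose to reach, as a shift and turn from the pose commanded when the call began; what a row does not reach only later rows make up. A row lasts 1/8 s, in which the tool goes at most 62.5 mm and 10.7 degrees, less where a joint would pass 70% of its speed; a pose out of reach is approached as far as the arm can. A call with a gripper value outside its range is refused whole. The fingers move at their own pace and stop on an object; FORCE is the grip in N (left out, the last holds). Time passes only in rows, so rows that repeat a pose let the fingers close. It gives the time, the measured TCP pose, the force, the opening and the grip force at its end, in the units of the state.
- manip.get_state(): the state, without advancing time (a new reading comes with each control period).
- manip.get_image(name): name is "scene" or "top" or "wrist"; returns a dict with "pixels" (384x512x3 uint8, blue, green, red), "depth" (384x512 float32, m along the optical axis (not along the pixel's ray), 0 where there is no reading), "fx", "fy", "cx", "cy" (pixels), "pose" (4x4, takes a point from camera to world coordinates). Camera axes: x right, y down, z forward; pixel columns grow to the right and rows downward; lengths in m; the calibration is good to about 2 mm. A picture is of the moment at which its call begins.
- manip.sign_off(): hands the job in; it is judged then, once.
The state is a dict: "clock": time; "qpos": joint angles; "qd": joint speeds; "effort": joint torques, N m; "position": TCP position; "ee_rot": TCP orientation; "contact_force": force on the tool from outside, world axes, zero at the start; "moment": the same for the moment, N m; "width": finger opening in m; "gripper_force": force on a finger pad.
Only numpy, scipy, OpenCV 4.12 (cv2) and the standard library are available. Lean on these libraries where they do the work, as an engineer would, in place of code of your own. Each camera call takes 0.05 s, during which the arm holds its last target. There are 200 camera calls.

## Working session

There is one attempt and no reset: what is moved stays moved. The work goes in short steps, Python scripts to look and compute and a shell command to move; the robot and the scene stay as the last step left them, time stands still between calls to the robot, and variables do not carry over. Pictures are saved under pics/ and viewed, at most 10 in all, crops included, and the job is handed in when it is done.

```bash
ls; mkdir -p pics
python3 - <<'E'
from rig import manip
import cv2,numpy as np,pickle
print(manip.get_state(), manip.grip_point_offset)
for n in ("scene","top","wrist"):
    im=manip.get_image(n); pickle.dump(im,open(f"pics/{n}0.pkl","wb"))
    print(n,im["fx"],im["fy"],im["cx"],im["cy"],np.round(im["pose"],3).tolist())
    cv2.imwrite(f"pics/{n}0.png",im["pixels"])
E
```

```text
pics
{'clock': 0.0, 'qpos': array([ 1.10501584e+00,  2.76579117e-01,  1.50616183e+00, -2.93229212e-06,
        1.36068561e+00, -1.21003041e-01]), 'qd': array([ 0.00038315,  0.00045969, -0.00089324, -0.00060886,  0.00069898,
        0.00012298]), 'effort': array([ 1.48308172e-03, -4.16763783e+01, -2.45809042e+01, -1.49236178e-05,
        1.08019420e-02,  1.28009253e-05]), 'position': array([0.19410619, 0.54067313, 0.23043733]), 'ee_rot': array([-2.63809998e-04,  1.71535781e-01,  9.85177464e-01, -8.78181160e-04]), 'contact_force': array([ 0.27237708, -0.81246301,  0.51897466]), 'moment': array([ 0.0211663 , -0.00975371, -0.02609259]), 'gripper_force': 0.0, 'width': 0.08552370262401432} 0.0187
scene 429.34373540664296 429.34373540664296 260.17257462888847 187.1761458848104 [[-0.051, 0.616, -0.786, 1.512], [0.998, 0.048, -0.028, 0.035], [0.021, -0.787, -0.617, 0.867], [0.0, 0.0, 0.0, 1.0]]
top 476.3364232455414 476.3364232455414 259.15035103635785 189.0305225530296 [[-0.018, -0.98, 0.2, 0.29], [-1.0, 0.019, 0.002, -0.0], [-0.005, -0.2, -0.98, 1.454], [0.0, 0.0, 0.0, 1.0]]
wrist 323.08433775333793 323.08433775333793 254.6788614376161 190.6855956273978 [[0.337, 0.901, 0.272, 0.123], [0.941, -0.322, -0.1, 0.567], [-0.002, 0.29, -0.957, 0.373], [0.0, 0.0, 0.0, 1.0]]
```

Run:
```python
import cv2
cv2.imwrite("pics/a.png",cv2.resize(cv2.imread("pics/scene0.png"),(800,600)))
cv2.imwrite("pics/b.png",cv2.resize(cv2.imread("pics/top0.png"),(800,600)))
```

```text
(no output)
```

View pics/a.png

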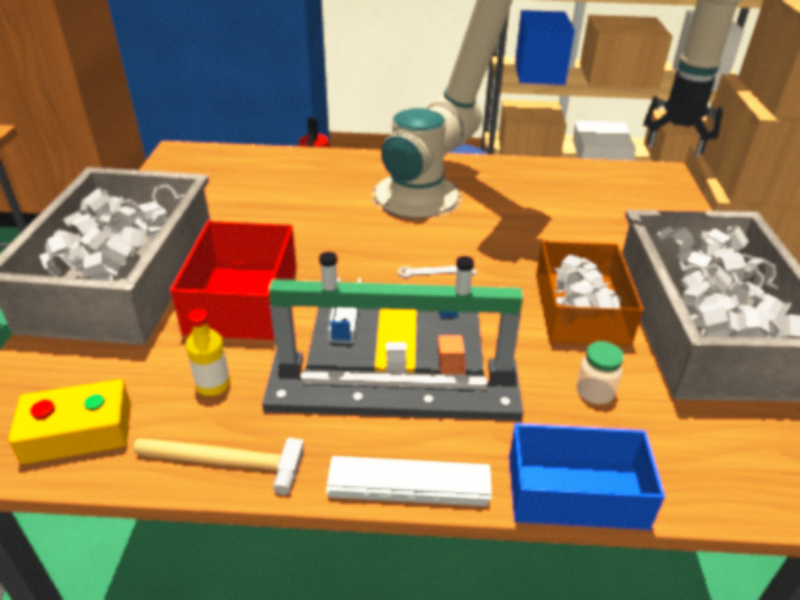

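View pics/b.png

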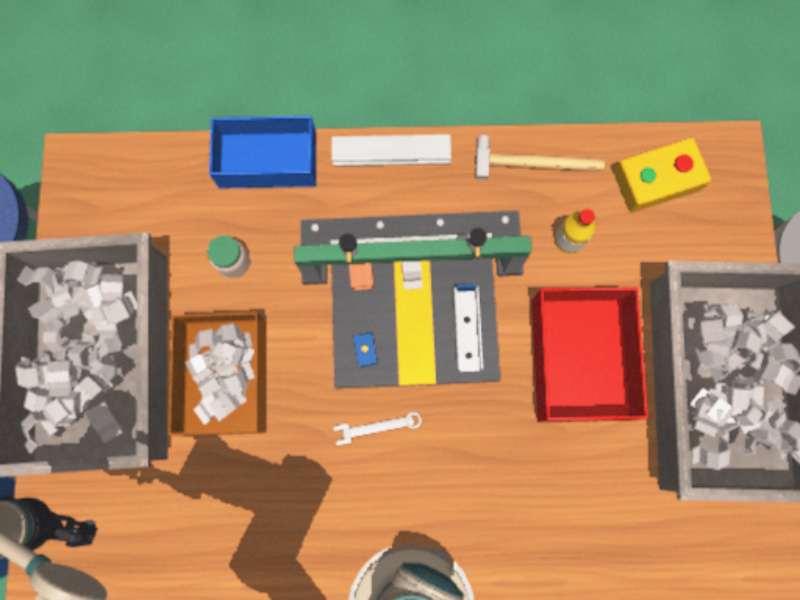

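The scene view (seen from behind the jig) has the tube at about (452,352), the clamp at (397,355) on the stripe, the bracket at (343,325), and the red bin on the robot's right. The top view agrees: stripe at (415,320), bracket (467,328), bin (590,355), tube tip (361,276), clamp tip (412,275).

```bash
cat > h.py <<'E'
import cv2,numpy as np
from rig import manip
def world(im,uv,z=None):
    uv=np.atleast_2d(np.asarray(uv,float)); R=im["pose"][:3,:3]; t=im["pose"][:3,3]
    d=np.c_[(uv[:,0]-im["cx"])/im["fx"],(uv[:,1]-im["cy"])/im["fy"],np.ones(len(uv))]
    if z is None:
        s=im["depth"][np.clip(uv[:,1].round().astype(int),0,383),np.clip(uv[:,0].round().astype(int),0,511)]
    D=d@R.T
    if z is not None: s=(z-t[2])/D[:,2]
    return t+D*np.reshape(s,(-1,1))
def cloud(im):
    v,u=np.mgrid[:384,:512]; return world(im,np.c_[u.ravel(),v.ravel()]).reshape(384,512,3)
def hsv(im): return cv2.cvtColor(im["pixels"],cv2.COLOR_BGR2HSV)
def mask(im,lo,hi): return cv2.inRange(hsv(im),np.array(lo),np.array(hi))
def blobs(m,amin=30):
    c,_=cv2.findContours(m,cv2.RETR_EXTERNAL,cv2.CHAIN_APPROX_NONE)
    return sorted([k for k in c if cv2.contourArea(k)>amin],key=lambda k:-cv2.contourArea(k))
def rect(P):
    (c,s,a)=cv2.minAreaRect((P[:,:2]*1000).astype(np.float32)); return np.round(c,1),np.round(s,1),round(a,1)
E
python3 - <<'E'
from h import *; import pickle
np.set_printoptions(suppress=True,precision=4)
T=pickle.load(open("pics/top0.pkl","rb"));S=pickle.load(open("pics/scene0.pkl","rb"))
for nm,im in(("T",T),("S",S)):
  C=cloud(im)
  for c,lo,hi,z in(("yellow",(22,150,120),(33,255,255),.02),("green",(65,120,60),(90,255,255),.186),("orange",(3,120,120),(13,200,255),None),("blue",(105,120,50),(120,255,255),None),("red",(0,220,80),(3,255,255),.11)):
    for k in blobs(mask(im,lo,hi),25)[:5]:
      uv=k[:,0]; P=world(im,uv,z); M=np.zeros((384,512),np.uint8);cv2.drawContours(M,[k],-1,255,-1)
      Q=C[M>0]; m=np.median(Q,0)
      if abs(m[1])<.45 and .2<m[0]<.85: print(nm,c,uv.min(0),uv.max(0),"ray",rect(P),"depth med",m,"zrange",np.percentile(Q[:,2],[5,95]), "xy",np.percentile(Q[:,:2],[3,97],axis=0).ravel())
E
```

```text
T yellow [253 167] [278 245] ray (array([531.4, -14.8]), array([243.8,  69.2]), 1.4) depth med [ 0.5113 -0.0157  0.0201] zrange [0.0149 0.0252] xy [ 0.4146 -0.0478  0.6352  0.018 ]
T yellow [360 136] [380 155] ray (array([ 712.2, -344. ]), array([59., 55.]), 51.8) depth med [ 0.6824 -0.3192  0.1089] zrange [0.0893 0.1281] xy [ 0.6659 -0.3505  0.7126 -0.3025]
T orange [ 9 78] [511 383] ray (array([483.5, -15.6]), array([ 930.1, 2234.1]), 0.0) depth med [0.4774 0.0239 0.0008] zrange [-0.0053  0.0711] xy [ 0.0736 -0.6658  0.9146  0.6448]
T blue [227 213] [240 234] ray (array([477.,  81.]), array([64.8, 34.7]), 9.1) depth med [0.4741 0.0801 0.042 ] zrange [0.0365 0.0508] xy [0.4466 0.0638 0.5038 0.0971]
T blue [293 182] [303 185] ray (array([ 594.9, -115. ]), array([32.1, 17.6]), 89.8) depth med [ 0.588  -0.1152  0.0568] zrange [0.0174 0.0705] xy [ 0.5863 -0.1304  0.6034 -0.0993]
S yellow [240 197] [266 236] ray (array([568.6, -16.4]), array([170.9,  72. ]), 1.3) depth med [ 0.5622 -0.0176  0.0203] zrange [0.0173 0.1514] xy [ 0.4959 -0.0501  0.6523  0.0187]
S yellow [119 209] [142 232] r
[... 529 characters left out ...]
174 180] [332 199] ray (array([657.1, -14. ]), array([ 63.2, 408.8]), 1.2) depth med [ 0.6462 -0.0123  0.1795] zrange [0.1587 0.1871] xy [ 0.6269 -0.2078  0.6543  0.1791]
S green [376 219] [397 236] ray (array([772.7, 303.1]), array([46.7, 56.8]), 70.0) depth med [0.6676 0.3417 0.0894] zrange [0.0848 0.0919] xy [0.6391 0.3182 0.6925 0.3669]
S blue [212 205] [223 217] ray (array([ 564.9, -122. ]), array([63.2, 31.8]), 7.4) depth med [ 0.5921 -0.1177  0.0474] zrange [0.028 0.069] xy [ 0.5874 -0.1332  0.5951 -0.1029]
S red [109 142] [187 216] ray (array([ 515.8, -323.1]), array([212. , 347.8]), 89.8) depth med [ 0.424  -0.3489  0.0589] zrange [0.0037 0.1095] xy [ 0.3357 -0.4247  0.5784 -0.2485]
```

Run:
```python
import cv2
t=cv2.imread("pics/top0.png")[130:260,180:350]
s=cv2.imread("pics/scene0.png")[170:270,160:345]
cv2.imwrite("pics/c.png",cv2.vconcat([cv2.resize(t,(560,300),interpolation=2),cv2.resize(s,(560,300),interpolation=2)]))
```

```text
(no output)
```

View pics/c.png

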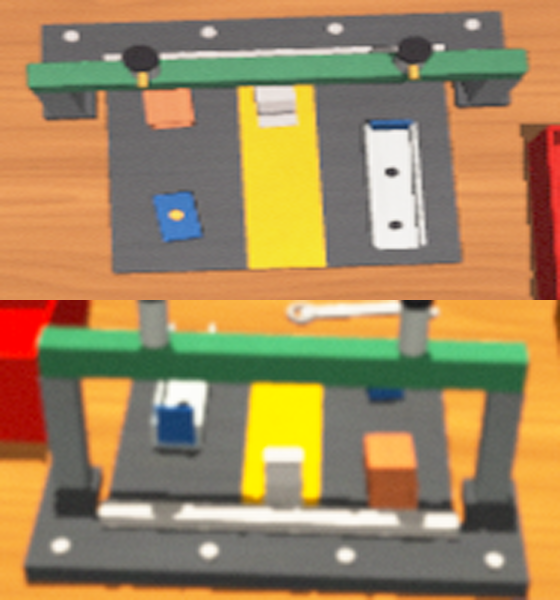

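The crops show the clamp standing on the stripe with its long axis along x and one ear towards the robot, and the tube to its left. The bracket's tab faces the stop. Next I measure them and the jig axes.

Run:
```python
from h import *; import pickle
np.set_printoptions(suppress=True,precision=4)
T=pickle.load(open("pics/top0.pkl","rb"));S=pickle.load(open("pics/scene0.pkl","rb"))
J=np.array([.68,-.018])
for nm,im in(("T",T),("S",S)):
  C=cloud(im);H=hsv(im)
  # yellow stripe side edges per row -> centre line
  m=mask(im,(22,150,120),(33,255,255)); L=[]
  for v in range(384):
    u=np.where(m[v,250 if nm=="T" else 235:282])[0]
    if len(u)>15:
      u=u+(250 if nm=="T" else 235); P=world(im,[(u.min()-.5,v),(u.max()+.5,v)],.02); L.append(np.r_[P.mean(0)[:2],np.hypot(*(P[1]-P[0])[:2])])
  L=np.array(L); L=L[abs(L[:,2]-.07)<.004]
  p=np.polyfit(L[:,0],L[:,1],1); print(nm,"stripe n",len(L),"y at .54,.68:",np.polyval(p,.54),np.polyval(p,.68),"slope deg",np.degrees(np.arctan(p[0])), "x",L[:,0].min(),L[:,0].max(),"w",L[:,2].mean())
  r=(C[...,0]>.55)&(C[...,0]<.73)&(C[...,1]>-.17)&(C[...,1]<.15)&(C[...,2]>.026)&(C[...,2]<.075)
  o=r&(H[...,0]>3)&(H[...,0]<16)&(H[...,1]>100)
  w=r&(H[...,1]<70)&(H[...,2]>110)
  for k,mm in(("orange",o),("white",w)):
    n,lab,st,_=cv2.connectedComponentsWithStats(mm.astype(np.uint8))
    for i in range(1,n):
      if st[i,4]>12:
        Q=C[lab==i]; print(nm,k,st[i],"min",np.percentile(Q,4,axis=0),"max",np.percentile(Q,96,axis=0))
        top=Q[Q[:,2]>np.percentile(Q[:,2],96)-.006]; print("   top rect",rect(top),len(top))
# bed near edge (dark), top view
C=cloud(T);H=hsv(T)
d=((H[...,2]<110)&(H[...,1]<90)&(abs(C[...,2]-.02)<.012)&(C[...,0]>.38)&(C[...,0]<.6)&(abs(C[...,1])<.2)).astype(np.uint8)
for y in (-.15,-.12,.03,.05,.12):
  c=[world(T,[(u,v)],.02)[0] for v,u in np.argwhere(d) if abs(C[v,u,1]-y)<.004]
  print("near edge",y,min(q[0] for q in c))
# beam
g=mask(T,(65,80,40),(90,255,255))>0; g&=(C[...,2]>.17)&(C[...,0]<.7)&(abs(C[...,1])<.22)
for y in(-.2,-.1,0,.1,.18):
  k=g&(abs(C[...,1]-y)<.006); vu=np.argwhere(k); print("beam",y, world(T,[(vu[:,1].mean(),vu[:,0].max()+.5)],.186)[0,:2],world(T,[(vu[:,1].mean(),vu[:,0].min()-.5)],.186)[0,:2],C[k][:,0].min(),C[k][:,0].max(),np.median(C[k][:,2]))
# bracket : white on bed right
w=(C[...,0]>.4)&(C[...,0]<.6)&(C[...,1]>-.17)&(C[...,1]<-.06)&(C[...,2]>.0)&(H[...,1]<70)&(H[...,2]>110)
Q=C[w];print("bracket",rect(Q),np.percentile(Q,[2,98],axis=0))
Q=C[w&(C[...,2]>.04)];print("bracket rim",rect(Q),np.percentile(Q,[2,98],axis=0),len(Q))
```

```text
T stripe n 60 y at .54,.68: -0.014518572814742225 -0.010983156837495872 slope deg 1.4465812249803478 x 0.41381380628582215 0.5949558072382238 w 0.06931958768830007
T orange [224 169  15  17 212] min [0.5961 0.0668 0.0459] max [0.6391 0.1049 0.0593]
   top rect (array([617.4,  86. ]), array([44.1, 42.2]), 0.6) 106
T white [228 150  73   6 173] min [ 0.6885 -0.111   0.0281] max [0.6981 0.0841 0.0399]
   top rect (array([692.3, -10.5]), array([  9.2, 212.8]), 1.2) 100
T white [212 154   5   3  15] min [0.6858 0.133  0.032 ] max [0.6935 0.1459 0.0379]
   top rect (array([689.6, 139.4]), array([ 7.5, 12.8]), 1.4) 14
T white [258 168  12  13 135] min [ 0.6109 -0.0258  0.0291] max [0.64   0.0046 0.0598]
   top rect (array([629.4, -10.6]), array([30.2, 21.7]), 88.9) 56
T white [302 182   5  17  40] min [ 0.5528 -0.1394  0.0281] max [ 0.5893 -0.1314  0.0667]
   top rect (array([ 588.3, -133.9]), array([1.5, 4.9]), 60.5) 3
T white [291 184  10  15  39] min [ 0.5538 -0.1179  0.0274] max [ 0.5888 -0.0936  0.0519]
   top rect (array([572.2, -95.1]), array([ 3.3, 36.6]), 88.3) 19
S stripe n 19 y a
[... 892 characters left out ...]
.8, 316.6]), 1.8) 685
near edge -0.15 0.4142878313369926
near edge -0.12 0.46012358010518023
near edge 0.03 0.5026119386338999
near edge 0.05 0.40906425023152776
near edge 0.12 0.4073613989824011
beam -0.2 [ 0.6163 -0.1988] [ 0.6505 -0.2004] 0.6216824964335816 0.6495082893285755 0.18535293133814035
beam -0.1 [ 0.6155 -0.0991] [ 0.6496 -0.1003] 0.6191018587062561 0.6492755369473662 0.18370485770170797
beam 0 [0.0637 0.0486] [1.1214 0.0361] 0.2900234992239312 0.6455211536755303 1.4536118196132488<stdin>:33: RuntimeWarning: Mean of empty slice.
  ret = ret.dtype.type(ret / rcount)
Traceback (most recent call last):
ValueError: zero-size array to reduction operation maximum which has no identity
```

```bash
cat >> h.py <<'E'
from scipy.spatial.transform import Rotation as Ro
def goto(pos,tilt,yaw,camup=True,ref=None):
    """shift cm / turn deg from the present pose to TCP pos; tilt deg forward from down, yaw deg of forward dir"""
    s=manip.get_state(); R0=Ro.from_quat(s["ee_rot"],scalar_first=True)
    t=np.radians(tilt); z=np.array([np.sin(t),0,-np.cos(t)]); x=np.array([np.cos(t),0,np.sin(t)])*(1 if camup else -1)
    R1=Ro.from_euler("z",yaw,degrees=True)*Ro.from_matrix(np.c_[x,np.cross(z,x),z])
    print(np.round((np.array(pos)-s["position"])*100,2),np.round((R1*R0.inv()).as_rotvec(degrees=True),1))
def st():
    s=manip.get_state();R=Ro.from_quat(s["ee_rot"],scalar_first=True).as_matrix()
    print(round(s["clock"],2),"p",s["position"].round(4),"x",R[:,0].round(3),"z",R[:,2].round(3),"q",s["qpos"].round(2),"F",s["contact_force"].round(1),"w",round(s["width"],4),round(s["gripper_force"],1))
E
python3 -m pendant '[{"jaw":1,"tx":10,"ty":-14,"tz":6,"az":-32},{"jaw":0.6,"tx":20,"ty":-28,"tz":6,"az":-64},{"jaw":0.6,"tx":30,"ty":-42,"tz":6,"az":-100},{"jaw":0.6,"tx":30,"ty":-44,"tz":6,"az":-100},{"jaw":0.6,"tx":30,"ty":-44,"tz":6,"az":-100},{"jaw":0.6,"tx":30,"ty":-44,"tz":6,"az":-100},{"jaw":0.6,"tx":30,"ty":-44,"tz":6,"az":-100},{"jaw":0.6,"tx":30,"ty":-44,"tz":6,"az":-100},{"jaw":0.6,"tx":30,"ty":-44,"tz":6,"az":-100},{"jaw":0.6,"tx":30,"ty":-44,"tz":6,"az":-100}]' 60
python3 -c "
from h import *
st();goto((.50,.09,.26),0,1.5);goto((.50,.0865,.2),50,1.5)"
```

```text
0.15 p [0.1942 0.5408 0.2306] x [-0.941  0.338  0.   ] z [-0.001 -0.001 -1.   ] q [ 1.1   0.28  1.51 -0.    1.36 -0.12] F [-1.6  0.5  0. ] w 0.0854 0.0
[ 30.58 -45.08   2.94] [-0.000e+00 -1.000e-01 -1.587e+02]
[ 30.58 -45.43  -3.06] [  68.   -11.  -145.3]invalid input at $[0]: expected keys jaw, tx, ty, tz, ax, ay, az
```

```bash
python3 -m pendant '[{"jaw":0.6,"tx":10,"ty":-14,"tz":6,"ax":0,"ay":0,"az":-32},{"jaw":0.6,"tx":20,"ty":-28,"tz":6,"ax":0,"ay":0,"az":-64},{"jaw":0.6,"tx":30,"ty":-42,"tz":6,"ax":0,"ay":0,"az":-100},{"jaw":0.6,"tx":30,"ty":-44,"tz":6,"ax":0,"ay":0,"az":-100},{"jaw":0.6,"tx":30,"ty":-44,"tz":6,"ax":0,"ay":0,"az":-100},{"jaw":0.6,"tx":30,"ty":-44,"tz":6,"ax":0,"ay":0,"az":-100},{"jaw":0.6,"tx":30,"ty":-44,"tz":6,"ax":0,"ay":0,"az":-100},{"jaw":0.6,"tx":30,"ty":-44,"tz":6,"ax":0,"ay":0,"az":-100},{"jaw":0.6,"tx":30,"ty":-44,"tz":6,"ax":0,"ay":0,"az":-100},{"jaw":0.6,"tx":30,"ty":-44,"tz":6,"ax":0,"ay":0,"az":-100}]' 60
python3 -c "
from h import *
st();goto((.50,.09,.26),0,1.5);goto((.50,.0865,.22),50,1.5)"
```

```text
clock: 1.4
position: [0.496, 0.0985, 0.2909]
ee_rot: [0.0, 0.867, 0.499, -0.0]
contact_force: [-0.5, 0.9, -0.1]
width: 0.0686
gripper_force: 0.0
1.4 p [0.496  0.0985 0.2909] x [ 0.502  0.865 -0.001] z [ 0.    -0.001 -1.   ] q [ 0.06  0.14  1.54 -0.    1.46  0.59] F [-0.5  0.9 -0.1] w 0.0686 0.0
[ 0.4  -0.85 -3.09] [  0.1  -0.  -58.3]
[ 0.4  -1.2  -7.09] [ 26.6 -44.8 -54.4]
```

```bash
python3 -m pendant '[{"jaw":0.6,"tx":0.4,"ty":-1,"tz":-3,"ax":0,"ay":0,"az":-10},{"jaw":0.6,"tx":0.4,"ty":-1,"tz":-4,"ax":5,"ay":-8,"az":-20},{"jaw":0.6,"tx":0.4,"ty":-1.2,"tz":-6,"ax":26.6,"ay":-44.8,"az":-54.4},{"jaw":0.6,"tx":0.4,"ty":-1.2,"tz":-7,"ax":26.6,"ay":-44.8,"az":-54.4},{"jaw":0.6,"tx":0.4,"ty":-1.2,"tz":-7,"ax":26.6,"ay":-44.8,"az":-54.4},{"jaw":0.6,"tx":0.4,"ty":-1.2,"tz":-7,"ax":26.6,"ay":-44.8,"az":-54.4},{"jaw":0.6,"tx":0.4,"ty":-1.2,"tz":-7,"ax":26.6,"ay":-44.8,"az":-54.4},{"jaw":0.6,"tx":0.4,"ty":-1.2,"tz":-7,"ax":26.6,"ay":-44.8,"az":-54.4},{"jaw":0.6,"tx":0.4,"ty":-1.2,"tz":-7,"ax":26.6,"ay":-44.8,"az":-54.4}]' 60 >/dev/null
python3 -c "
from h import *
st();goto((.553,.0865,.098),50,1.5)
im=manip.get_image('wrist');import pickle;pickle.dump(im,open('pics/w1.pkl','wb'));cv2.imwrite('pics/w1.png',im['pixels']);print(im['pose'].round(3))"
```

```text
2.52 p [0.4953 0.0906 0.228 ] x [0.66  0.032 0.751] z [ 0.751  0.017 -0.66 ] q [ 0.07 -0.13  2.32 -0.31  0.11  1.89] F [ 1.  0. -0.] w 0.0685 0.0
[  5.77  -0.41 -13.  ] [ 0.8 -1.3 -0.4]
[[ 0.034 -0.85   0.526  0.436]
 [-0.999 -0.036  0.006  0.091]
 [ 0.014 -0.526 -0.851  0.378]
 [ 0.     0.     0.     1.   ]]
```

View pics/w1.png

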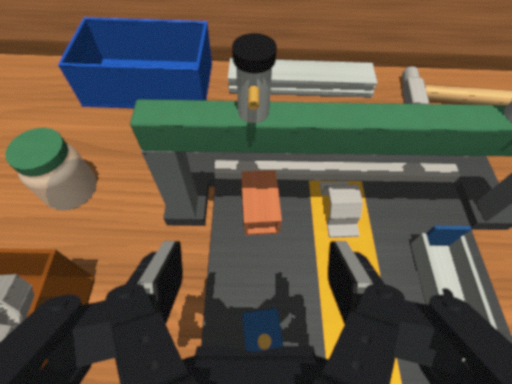

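The wrist view shows the tube at (262,200), the clamp at (343,205), the bracket at (455,265) and the beam at rows 100–150, all clear to approach. Joint 5 is at its limit (0.11), so steeper tilts need the wrist flipped through a sideways tilt.

```bash
python3 -c "
from h import *
for p,t,y in(((.47,.10,.26),42,15),((.47,.10,.26),40,32),((.47,.10,.26),60,32),((.47,.10,.26),76,26),((.47,.0865,.24),65,1.5)): goto(p,t,y)"
```

```text
[-2.56  0.92  3.14] [-0.3  6.8 13. ]
[-2.56  0.92  3.14] [-1.9  8.7 30. ]
[-2.56  0.92  3.14] [  4.  -10.7  30.1]
[-2.56  0.92  3.14] [  7.3 -26.5  23.8]
[-2.56 -0.43  1.14] [  1.2 -16.2  -0.3]
```

```bash
python3 -m pendant '[{"jaw":0.6,"tx":-2.5,"ty":0.9,"tz":3,"ax":-0.3,"ay":6.8,"az":13},{"jaw":0.6,"tx":-2.5,"ty":0.9,"tz":3,"ax":-0.3,"ay":6.8,"az":13},{"jaw":0.6,"tx":-2.5,"ty":0.9,"tz":3,"ax":-1.9,"ay":8.7,"az":30},{"jaw":0.6,"tx":-2.5,"ty":0.9,"tz":3,"ax":-1.9,"ay":8.7,"az":30},{"jaw":0.6,"tx":-2.5,"ty":0.9,"tz":3,"ax":1,"ay":0,"az":30},{"jaw":0.6,"tx":-2.5,"ty":0.9,"tz":3,"ax":4,"ay":-10.7,"az":30},{"jaw":0.6,"tx":-2.5,"ty":0.9,"tz":3,"ax":4,"ay":-10.7,"az":30}]'>/dev/null
python3 -c "
from h import *
st()
for p,t,y in(((.47,.10,.26),76,26),((.47,.0865,.24),65,1.5)): goto(p,t,y)"
```

```text
3.45 p [0.4646 0.1028 0.2488] x [0.59  0.284 0.756] z [ 0.665  0.361 -0.654] q [-0.44 -0.19  2.3   1.07  0.77 -0.05] F [-0.7  1.1 -1. ] w 0.068 0.0
[ 0.54 -0.28  1.12] [ 10.9 -24.6  -1.6]
[ 0.54 -1.63 -0.88] [  2.7 -15.8 -25.8]
```

```bash
python3 -m pendant '[{"jaw":0.6,"tx":0.5,"ty":-0.3,"tz":1,"ax":5,"ay":-11,"az":-1},{"jaw":0.6,"tx":0.5,"ty":-0.3,"tz":1,"ax":9,"ay":-20,"az":-3},{"jaw":0.6,"tx":0.5,"ty":-0.3,"tz":1,"ax":10,"ay":-24,"az":-5},{"jaw":0.6,"tx":0.5,"ty":-0.6,"tz":1,"ax":7,"ay":-24,"az":-15},{"jaw":0.6,"tx":0.5,"ty":-1.6,"tz":-0.5,"ax":4,"ay":-22,"az":-25.8},{"jaw":0.6,"tx":0.5,"ty":-1.6,"tz":-0.8,"ax":2.7,"ay":-15.8,"az":-25.8},{"jaw":0.6,"tx":0.5,"ty":-1.6,"tz":-0.8,"ax":2.7,"ay":-15.8,"az":-25.8}]'>/dev/null
python3 -c "
from h import *
st()
goto((.553,.0865,.098),50,1.5);goto((.63,.0865,.036),50,1.5)"
```

```text
4.33 p [0.4827 0.0727 0.2555] x [0.348 0.059 0.936] z [ 0.934  0.064 -0.352] q [-0.14 -0.09  2.62  2.8   0.62 -1.4 ] F [1.1 0.2 0.2] w 0.0685 0.0
[  7.03   1.38 -15.75] [ 0.8 19.5 -3.4]
[ 14.73   1.38 -21.95] [ 0.8 19.5 -3.4]
```

```bash
python3 -m pendant '[{"jaw":0.6,"tx":3,"ty":1.2,"tz":-6,"ax":0.4,"ay":10,"az":-3},{"jaw":0.6,"tx":7,"ty":1.4,"tz":-12,"ax":0.8,"ay":19.5,"az":-3.4},{"jaw":0.6,"tx":7,"ty":1.4,"tz":-15.7,"ax":0.8,"ay":19.5,"az":-3.4},{"jaw":0.6,"tx":7,"ty":1.4,"tz":-15.7,"ax":0.8,"ay":19.5,"az":-3.4},{"jaw":0.6,"tx":7,"ty":1.4,"tz":-15.7,"ax":0.8,"ay":19.5,"az":-3.4}]'>/dev/null
python3 -c "
from h import *
import pickle
st()
W=pickle.load(open('pics/w1.pkl','rb'));C=cloud(W);H=hsv(W)
m=mask(W,(3,120,60),(13,230,255))>0
r=(C[...,0]>.58)&(C[...,0]<.7)&(C[...,1]>.04)&(C[...,1]<.13)&(C[...,2]>.03)
Q=C[m&r&(C[...,2]>.048)];print('tube top',rect(Q),np.percentile(Q,[3,97],axis=0).round(4),len(Q))
r=(C[...,0]>.58)&(C[...,0]<.675)&(C[...,1]>-.05)&(C[...,1]<.03)&(C[...,2]<.07)&(C[...,2]>.023)&(H[...,1]<60)&(H[...,2]>90)
Q=C[r];print('clamp',rect(Q),np.percentile(Q,[3,97],axis=0).round(4),len(Q))
Q=C[r&(C[...,2]>.05)];print('clamp top',rect(Q),len(Q))
goto((.63,.0865,.036),50,1.5)"
```

```text
4.95 p [0.5521 0.0874 0.0996] x [0.641 0.017 0.767] z [ 0.767  0.024 -0.641] q [ 0.03  0.27  2.47  3.15  0.47 -1.57] F [-0.3 -1.3  1.4] w 0.0684 0.0
tube top (array([630.6,  88.9]), array([70. , 45.2]), 5.9) [[0.5969 0.0664 0.0527]
 [0.6624 0.1073 0.0559]] 1901
clamp (array([634.6, -11.6]), array([78.9, 36.5]), 3.4) [[ 0.5986 -0.029   0.0236]
 [ 0.67    0.005   0.0572]] 1593
clamp top (array([634. , -11.6]), array([34.3, 36.5]), 3.4) 724
[ 7.79 -0.09 -6.36] [-0.1  0.1 -0.2]
```

```bash
python3 -m pendant '[{"jaw":0.6,"tx":4,"ty":-0.1,"tz":-3.2,"ax":0,"ay":0,"az":4},{"jaw":0.6,"tx":6.5,"ty":-0.1,"tz":-5.2,"ax":0,"ay":0,"az":4},{"jaw":0.6,"tx":7.8,"ty":-0.1,"tz":-6.3,"ax":0,"ay":0,"az":4},{"jaw":0.6,"tx":7.8,"ty":-0.1,"tz":-6.3,"ax":0,"ay":0,"az":4},{"jaw":-0.5,"tx":7.8,"ty":-0.1,"tz":-6.3,"ax":0,"ay":0,"az":4},{"jaw":-0.5,"tx":7.8,"ty":-0.1,"tz":-6.3,"ax":0,"ay":0,"az":4},{"jaw":-0.5,"tx":7.8,"ty":-0.1,"tz":-6.3,"ax":0,"ay":0,"az":4},{"jaw":-0.5,"tx":7.8,"ty":-0.1,"tz":-6.3,"ax":0,"ay":0,"az":4}]' 50
python3 -c "
from h import *
st()"
```

```text
clock: 5.95
position: [0.6309, 0.0872, 0.0379]
ee_rot: [-0.022, 0.904, 0.045, 0.424]
contact_force: [-4.2, -1.1, 7.9]
width: 0.0412
gripper_force: 52.2
5.95 p [0.6309 0.0872 0.0379] x [0.636 0.062 0.769] z [ 0.765  0.079 -0.639] q [-0.03  0.49  2.38  2.96  0.61 -1.51] F [-4.2 -1.1  7.9] w 0.0412 52.2
```

```bash
python3 -m pendant '[{"jaw":-0.5,"tx":-0.5,"ty":0,"tz":1.5,"ax":0,"ay":0,"az":0},{"jaw":-0.5,"tx":-6,"ty":0,"tz":3,"ax":0,"ay":0,"az":-5},{"jaw":-0.5,"tx":-11,"ty":0,"tz":6.5,"ax":0,"ay":0,"az":-5},{"jaw":-0.5,"tx":-14,"ty":-2,"tz":12,"ax":0,"ay":0,"az":-8},{"jaw":-0.5,"tx":-15,"ty":-4,"tz":18,"ax":0,"ay":0,"az":-14},{"jaw":-0.5,"tx":-15,"ty":-10,"tz":20,"ax":0,"ay":0,"az":-20},{"jaw":-0.5,"tx":-15,"ty":-16,"tz":20,"ax":0,"ay":0,"az":-26},{"jaw":-0.5,"tx":-15,"ty":-22,"tz":20,"ax":0,"ay":0,"az":-32},{"jaw":-0.5,"tx":-15,"ty":-28,"tz":20,"ax":0,"ay":0,"az":-38},{"jaw":-0.5,"tx":-15,"ty":-34,"tz":20,"ax":0,"ay":0,"az":-42}]'
python3 -c "
from h import *
st();goto((.46,-.337,.12),50,-38)"
```

```text
clock: 7.2
position: [0.4805, -0.247, 0.2187]
ee_rot: [0.149, 0.856, -0.278, 0.41]
contact_force: [0.7, 0.4, -1.0]
width: 0.0406
gripper_force: 51.5
7.2 p [ 0.4805 -0.247   0.2187] x [ 0.51  -0.353  0.784] z [ 0.618 -0.483 -0.62 ] q [-0.54 -0.04  2.32  4.32  0.11 -2.7 ] F [ 0.7  0.4 -1. ] w 0.0406 51.5
[-2.05 -9.   -9.87] [ 2.3  0.4 -1.3]
```

```bash
python3 -c "
from h import *
goto((.47,-.337,.18),66,-34);goto((.47,-.337,.14),56,-36)"
```

```text
[-1.05 -9.   -3.87] [ -7.  -12.6   2.9]
[-1.05 -9.   -7.87] [-1.3 -4.4  0.8]
```

```bash
python3 -m pendant '[{"jaw":-0.5,"tx":0,"ty":-3,"tz":0,"ax":-5,"ay":-9,"az":3},{"jaw":-0.5,"tx":0,"ty":-7,"tz":-1,"ax":-7,"ay":-12.6,"az":3},{"jaw":-0.5,"tx":-1,"ty":-9,"tz":-4,"ax":-7,"ay":-12.6,"az":3},{"jaw":-0.5,"tx":-1,"ty":-9,"tz":-6,"ax":-4,"ay":-8,"az":2},{"jaw":-0.5,"tx":-1,"ty":-9,"tz":-8,"ax":-1.3,"ay":-4.4,"az":1},{"jaw":-0.5,"tx":-1,"ty":-9,"tz":-8,"ax":-1.3,"ay":-4.4,"az":1}]'
python3 -c "
from h import *
st();goto((.47,-.337,.14),56,-36)"
```

```text
clock: 7.95
position: [0.4714, -0.3345, 0.1365]
ee_rot: [0.142, 0.842, -0.27, 0.445]
contact_force: [0.0, 0.0, -1.3]
width: 0.041
gripper_force: 51.5
7.95 p [ 0.4714 -0.3345  0.1365] x [ 0.458 -0.328  0.826] z [ 0.673 -0.479 -0.563] q [-0.87  0.23  2.47  2.74  0.56 -1.37] F [ 0.   0.  -1.3] w 0.041 51.5
[-0.14 -0.25  0.35] [-0.2 -0.2 -0.5]
```

```bash
python3 -m pendant '[{"jaw":-0.5,"tx":0,"ty":0,"tz":-2,"ax":0,"ay":0,"az":0},{"jaw":0.6,"tx":0,"ty":0,"tz":-2,"ax":0,"ay":0,"az":0},{"jaw":0.6,"tx":0,"ty":0,"tz":-2,"ax":0,"ay":0,"az":0},{"jaw":0.6,"tx":0,"ty":0,"tz":0,"ax":0,"ay":0,"az":0},{"jaw":0.6,"tx":-1,"ty":2,"tz":4,"ax":0,"ay":0,"az":0},{"jaw":0.6,"tx":-2,"ty":8,"tz":8,"ax":-5,"ay":-10,"az":5}]'
python3 -c "
from h import *
st();goto((.52,-.16,.18),60,-10);goto((.55,-.02,.16),60,0);goto((.561,-.012,.106),50,2)"
```

```text
clock: 8.7
position: [0.4574, -0.2713, 0.2158]
ee_rot: [0.141, 0.809, -0.23, 0.522]
contact_force: [1.1, -0.1, -0.9]
width: 0.0684
gripper_force: 0.0
8.7 p [ 0.4574 -0.2713  0.2158] x [ 0.349 -0.225  0.91 ] z [ 0.78  -0.469 -0.415] q [-0.88  0.06  2.58  2.64  0.68 -1.3 ] F [ 1.1 -0.1 -0.9] w 0.0684 0.0
[ 6.26 11.13 -3.58] [ 1.3  5.4 21.3]
[ 9.26 25.13 -5.58] [ 0.8  5.5 31.3]
[ 10.36  25.93 -10.98] [ 3.3 15.3 33.2]
```

```bash
python3 -m pendant '[{"jaw":0.6,"tx":2,"ty":6,"tz":0,"ax":0,"ay":0,"az":10},{"jaw":0.6,"tx":4,"ty":12,"tz":-2,"ax":0.5,"ay":3,"az":20},{"jaw":0.6,"tx":6,"ty":18,"tz":-4,"ax":0.8,"ay":5.5,"az":29},{"jaw":0.6,"tx":9,"ty":24,"tz":-6,"ax":2,"ay":10,"az":33},{"jaw":0.6,"tx":10.4,"ty":25.7,"tz":-10.8,"ax":3.3,"ay":15.3,"az":33.2},{"jaw":0.6,"tx":10.4,"ty":25.7,"tz":-10.8,"ax":3.3,"ay":15.3,"az":33.2},{"jaw":0.6,"tx":10.4,"ty":25.7,"tz":-10.8,"ax":3.3,"ay":15.3,"az":33.2}]'>/dev/null
python3 -c "
from h import *
st();goto((.646,-.0115,.037),50,2.5)"
```

```text
9.57 p [ 0.5587 -0.012   0.1013] x [0.652 0.018 0.758] z [ 0.758  0.027 -0.652] q [-0.32  0.25  2.46  2.52  0.48 -1.24] F [-0.5  0.2 -0. ] w 0.0682 0.0
[ 8.73  0.05 -6.43] [-0.2 -0.7  0.7]
```

```bash
python3 -m pendant '[{"jaw":0.6,"tx":4.5,"ty":0,"tz":-3.3,"ax":0,"ay":0,"az":0.5},{"jaw":0.6,"tx":7.5,"ty":0,"tz":-5.5,"ax":0,"ay":0,"az":0.5},{"jaw":0.6,"tx":8.7,"ty":0,"tz":-6.4,"ax":0,"ay":0,"az":0.5},{"jaw":0.6,"tx":8.7,"ty":0,"tz":-6.4,"ax":0,"ay":0,"az":0.5},{"jaw":-0.5,"tx":8.7,"ty":0,"tz":-6.4,"ax":0,"ay":0,"az":0.5},{"jaw":-0.5,"tx":8.7,"ty":0,"tz":-6.4,"ax":0,"ay":0,"az":0.5},{"jaw":-0.5,"tx":8.7,"ty":0,"tz":-6.4,"ax":0,"ay":0,"az":0.5},{"jaw":-0.5,"tx":8.7,"ty":0,"tz":-6.4,"ax":0,"ay":0,"az":0.5},{"jaw":-0.5,"tx":8.2,"ty":0,"tz":-5,"ax":0,"ay":0,"az":0.5}]' 50
python3 -c "
from h import *
st()"
```

```text
clock: 10.7
position: [0.6401, -0.0126, 0.0494]
ee_rot: [-0.01, 0.91, 0.017, 0.415]
contact_force: [0.2, -0.1, -0.8]
width: 0.0345
gripper_force: 49.7
10.7 p [ 0.6401 -0.0126  0.0494] x [0.655 0.022 0.755] z [ 0.754  0.033 -0.656] q [-0.26  0.45  2.35  2.68  0.53 -1.36] F [ 0.2 -0.1 -0.8] w 0.0345 49.7
```

```bash
python3 -m pendant '[{"jaw":-0.5,"tx":-5,"ty":0,"tz":0.5,"ax":0,"ay":0,"az":0},{"jaw":-0.5,"tx":-9,"ty":0,"tz":3,"ax":0,"ay":-4,"az":0},{"jaw":-0.5,"tx":-11,"ty":-1,"tz":8,"ax":0,"ay":-10,"az":0},{"jaw":-0.5,"tx":-13,"ty":-2,"tz":13,"ax":0,"ay":-16,"az":-2},{"jaw":-0.5,"tx":-13,"ty":-4,"tz":15,"ax":0,"ay":-16,"az":-6}]'>/dev/null
python3 -c "
from h import *
st();goto((.49,-.15,.20),66,-14);goto((.475,-.25,.20),66,-26);goto((.47,-.33,.18),66,-34);goto((.47,-.335,.12),56,-36)"
```

```text
11.32 p [ 0.5074 -0.053   0.1984] x [ 0.423 -0.039  0.905] z [ 0.903 -0.058 -0.425] q [-0.57  0.09  2.65  2.48  0.79 -1.29] F [ 0.  -1.2 -1.7] w 0.0347 50.0
[-1.74 -9.7   0.16] [ -0.8  -1.  -10. ]
[ -3.24 -19.7    0.16] [ -0.9  -1.  -22. ]
[ -3.74 -27.7   -1.84] [ -1.   -0.9 -30. ]
[ -3.74 -28.2   -7.84] [  2.5   8.6 -31.9]
```

```bash
python3 -m pendant '[{"jaw":-0.5,"tx":-0.8,"ty":-5,"tz":0.2,"ax":0,"ay":-1,"az":-5},{"jaw":-0.5,"tx":-1.7,"ty":-10,"tz":0.2,"ax":-0.8,"ay":-1,"az":-12},{"jaw":-0.5,"tx":-2.5,"ty":-15,"tz":0.2,"ax":-0.8,"ay":-1,"az":-18},{"jaw":-0.5,"tx":-3.2,"ty":-21,"tz":0,"ax":-0.9,"ay":-1,"az":-24},{"jaw":-0.5,"tx":-3.7,"ty":-27,"tz":-1.8,"ax":-1,"ay":-1,"az":-30},{"jaw":-0.5,"tx":-3.7,"ty":-28,"tz":-5,"ax":2.5,"ay":8.6,"az":-32},{"jaw":-0.5,"tx":-3.7,"ty":-28,"tz":-8,"ax":2.5,"ay":8.6,"az":-32},{"jaw":-0.5,"tx":-3.7,"ty":-28,"tz":-8,"ax":2.5,"ay":8.6,"az":-32}]'>/dev/null
python3 -c "
from h import *
st()"
```

```text
12.32 p [ 0.4733 -0.3318  0.1179] x [ 0.453 -0.326  0.83 ] z [ 0.673 -0.485 -0.558] q [-0.85  0.3   2.51  2.83  0.65 -1.45] F [ 0.7 -0.3 -1.4] w 0.0351 50.0
```

```bash
python3 -m pendant '[{"jaw":0.6,"tx":0,"ty":0,"tz":-1,"ax":0,"ay":0,"az":0},{"jaw":0.6,"tx":0,"ty":0,"tz":-1,"ax":0,"ay":0,"az":0},{"jaw":0.6,"tx":0,"ty":0,"tz":2,"ax":0,"ay":0,"az":0},{"jaw":0.6,"tx":-1,"ty":4,"tz":7,"ax":-5,"ay":-10,"az":5},{"jaw":0.6,"tx":-1,"ty":10,"tz":10,"ax":-4,"ay":-13,"az":13},{"jaw":0.6,"tx":-1,"ty":16,"tz":11,"ax":-4,"ay":-13,"az":20},{"jaw":0.6,"tx":0,"ty":21,"tz":13,"ax":-3,"ay":-13,"az":28},{"jaw":0.6,"tx":0,"ty":26,"tz":13,"ax":-2,"ay":-13,"az":35}]'>/dev/null
python3 -c "
from h import *
st()
for p,t,y in(((.47,-.02,.26),74,20),((.47,0,.26),66,30),((.47,0,.26),55,32),((.47,0,.27),40,30),((.48,-.02,.28),25,20),((.48,-.02,.28),0,0)): goto(p,t,y)"
```

```text
13.32 p [ 0.4736 -0.0715  0.2529] x [ 0.353 -0.029  0.935] z [ 0.936  0.007 -0.352] q [-0.98 -0.08  2.63  1.85  0.95 -0.93] F [ 0.8 -0.2  0.2] w 0.0683 0.0
[-0.36  5.15  0.71] [-0.9 -4.9 20.2]
[-0.36  7.15  0.71] [-2.5  2.8 30.3]
[-0.36  7.15  0.71] [-5.6 13.5 32.3]
[-0.36  7.15  1.71] [-9.3 28.3 30. ]
[0.64 5.15 2.71] [-9.3 43.6 19.9]
[0.64 5.15 2.71] [-1.4 69.3  1.2]
```

```bash
python3 -m pendant '[{"jaw":0.6,"tx":0,"ty":2,"tz":0.7,"ax":-0.5,"ay":-3,"az":10},{"jaw":0.6,"tx":0,"ty":5,"tz":0.7,"ax":-0.9,"ay":-4,"az":20},{"jaw":0.6,"tx":0,"ty":7,"tz":0.7,"ax":-2.5,"ay":2.8,"az":28},{"jaw":0.6,"tx":0,"ty":7,"tz":0.7,"ax":-5.6,"ay":13.5,"az":32},{"jaw":0.6,"tx":0,"ty":7,"tz":1.5,"ax":-7.5,"ay":21,"az":31},{"jaw":0.6,"tx":0,"ty":7,"tz":1.7,"ax":-9.3,"ay":28.3,"az":30},{"jaw":0.6,"tx":0.3,"ty":6,"tz":2.2,"ax":-9.3,"ay":36,"az":25},{"jaw":0.6,"tx":0.6,"ty":5,"tz":2.7,"ax":-9.3,"ay":43.6,"az":20},{"jaw":0.6,"tx":0.6,"ty":5,"tz":2.7,"ax":-9.3,"ay":43.6,"az":20}]'>/dev/null
python3 -c "
from h import *
st()
for p,t,y in(((.48,-.05,.28),0,0),((.48,-.11,.25),0,0)): goto(p,t,y)"
```

```text
14.45 p [ 0.4803 -0.0224  0.28  ] x [0.853 0.308 0.421] z [ 0.397  0.14  -0.907] q [-0.42 -0.1   1.89  0.34  1.05  0.68] F [-0.2  0.5 -0.2] w 0.0685 0.0
[-0.03 -2.76 -0.  ] [ -4.1  24.7 -19.5]
[-0.03 -8.76 -3.  ] [ -4.1  24.7 -19.5]
```

```bash
python3 -m pendant '[{"jaw":0.8,"tx":-0.5,"ty":-3,"tz":0,"ax":-1.2,"ay":8,"az":-6},{"jaw":0.8,"tx":-1,"ty":-7,"tz":-1,"ax":-2.5,"ay":16,"az":-12},{"jaw":0.8,"tx":-1.5,"ty":-9,"tz":-2,"ax":-4.1,"ay":24.7,"az":-19.5},{"jaw":0.8,"tx":-1.5,"ty":-9,"tz":-2,"ax":-4.1,"ay":24.7,"az":-19.5},{"jaw":0.8,"tx":-1.5,"ty":-9,"tz":-2,"ax":-4.1,"ay":24.7,"az":-19.5}]'>/dev/null
cat > look.py <<'E'
from h import *
import pickle,sys
st(); W=manip.get_image('wrist');T=manip.get_image('top');S=manip.get_image('scene')
n=sys.argv[1]
for k,i in(('w',W),('t',T),('s',S)): pickle.dump(i,open(f'pics/{n}{k}.pkl','wb'))
cv2.imwrite(f'pics/{n}.png',cv2.vconcat([cv2.hconcat([cv2.resize(W['pixels'],(400,300)),cv2.resize(T['pixels'][100:316,160:448],(400,300))]),cv2.resize(S['pixels'][130:280,100:400],(800,300))[:, :800]]))
C=cloud(W);H=hsv(W)
b=mask(W,(105,120,40),(122,255,255))>0
r=(C[...,0]>.38)&(C[...,0]<.7)&(C[...,1]>-.2)&(C[...,1]<.03)&(C[...,2]>.02)&(C[...,2]<.075)
Q=C[b&r]
if len(Q)>20: print('tab',Q.mean(0).round(4),np.percentile(Q,[3,97],axis=0).round(4),len(Q))
for v in (.043,):
  m=r&(H[...,1]<60)&(H[...,2]>90)&(abs(C[...,2]-.05)<.005)
  n,lab,s,_=cv2.connectedComponentsWithStats(m.astype(np.uint8))
  for i in range(1,n):
    if s[i,4]>60: Q=C[lab==i];print('rim',rect(Q),Q.mean(0).round(4),s[i,4])
E
python3 look.py L1
```

```text
15.07 p [ 0.4642 -0.1118  0.2579] x [ 1. -0.  0.] z [ 0.     0.006 -1.   ] q [-0.39  0.11  1.65  0.01  1.38  1.18] F [-0.   0.7  0.1] w 0.0769 0.0
tab [ 0.5889 -0.117   0.0613] [[ 0.5876 -0.1339  0.0352]
 [ 0.5916 -0.1003  0.0715]] 343
rim (array([ 512.2, -139.4]), array([157.9,   4.2]), 1.1) [ 0.5147 -0.1391  0.05  ] 608
rim (array([511.2, -97.4]), array([158.7,   4. ]), 1.1) [ 0.5142 -0.0975  0.0501] 566
```

View pics/L1.png

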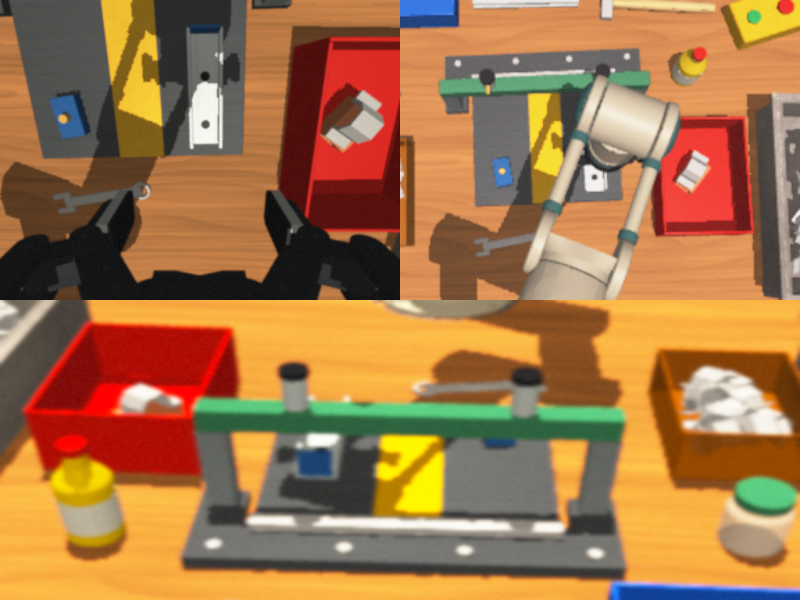

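The bin holds both scraps (scene view (150,400)) and the area under the beam is clear. The bracket is at (0.512,-0.118) with yaw 1.1°, and the rims come out 158 mm long and 42 mm apart, as expected.

```bash
python3 -m pendant '[{"jaw":0.8,"tx":4.3,"ty":-0.7,"tz":-6,"ax":0.3,"ay":0,"az":1.1},{"jaw":0.8,"tx":4.3,"ty":-0.7,"tz":-12,"ax":0.3,"ay":0,"az":1.1},{"jaw":0.8,"tx":4.3,"ty":-0.7,"tz":-18,"ax":0.3,"ay":0,"az":1.1},{"jaw":0.8,"tx":4.3,"ty":-0.7,"tz":-22,"ax":0.3,"ay":0,"az":1.1},{"jaw":0.8,"tx":4.3,"ty":-0.7,"tz":-23.2,"ax":0.3,"ay":0,"az":1.1},{"jaw":0.8,"tx":4.3,"ty":-0.7,"tz":-23.2,"ax":0.3,"ay":0,"az":1.1},{"jaw":-0.5,"tx":4.3,"ty":-0.7,"tz":-23.2,"ax":0.3,"ay":0,"az":1.1},{"jaw":-0.5,"tx":4.3,"ty":-0.7,"tz":-23.2,"ax":0.3,"ay":0,"az":1.1},{"jaw":-0.5,"tx":4.3,"ty":-0.7,"tz":-23.2,"ax":0.3,"ay":0,"az":1.1},{"jaw":-0.5,"tx":4.3,"ty":-0.7,"tz":-23.2,"ax":0.3,"ay":0,"az":1.1}]' 60
python3 -c "
from h import *
st()"
```

```text
clock: 16.48
position: [0.5095, -0.1202, 0.0278]
ee_rot: [-0.004, 1.0, 0.009, 0.002]
contact_force: [-1.0, 0.6, 8.0]
width: 0.0447
gripper_force: 62.9
16.48 p [ 0.5095 -0.1202  0.0278] x [1.    0.017 0.003] z [ 0.003  0.009 -1.   ] q [-0.37  0.4   1.9   0.01  0.84  1.17] F [-1.   0.6  8. ] w 0.0447 62.9
```

```bash
python3 -m pendant '[{"jaw":-0.5,"tx":-1,"ty":0,"tz":2,"ax":0,"ay":0,"az":0},{"jaw":-0.5,"tx":-5,"ty":2,"tz":6,"ax":0,"ay":0,"az":0},{"jaw":-0.5,"tx":-8,"ty":6,"tz":10,"ax":0,"ay":0,"az":10},{"jaw":-0.5,"tx":-8,"ty":9,"tz":12,"ax":0,"ay":0,"az":20},{"jaw":-0.5,"tx":-8,"ty":10,"tz":12,"ax":0,"ay":0,"az":30},{"jaw":-0.5,"tx":-8,"ty":10,"tz":12,"ax":0,"ay":0,"az":40},{"jaw":-0.5,"tx":-8,"ty":10,"tz":12,"ax":0,"ay":0,"az":50},{"jaw":-0.5,"tx":-8,"ty":10,"tz":12,"ax":0,"ay":0,"az":60},{"jaw":-0.5,"tx":-8,"ty":10,"tz":12,"ax":0,"ay":0,"az":70},{"jaw":-0.5,"tx":-8,"ty":10,"tz":12,"ax":0,"ay":0,"az":80}]' >/dev/null
python3 -m pendant '[{"jaw":-0.5,"tx":0,"ty":0,"tz":0,"ax":0,"ay":0,"az":10},{"jaw":-0.5,"tx":0,"ty":0,"tz":0,"ax":0,"ay":0,"az":20},{"jaw":-0.5,"tx":0,"ty":0,"tz":0,"ax":0,"ay":0,"az":30},{"jaw":-0.5,"tx":0,"ty":0,"tz":0,"ax":0,"ay":0,"az":40},{"jaw":-0.5,"tx":0,"ty":0,"tz":0,"ax":0,"ay":0,"az":50},{"jaw":-0.5,"tx":0,"ty":0,"tz":0,"ax":0,"ay":0,"az":60},{"jaw":-0.5,"tx":0,"ty":0,"tz":0,"ax":0,"ay":0,"az":70},{"jaw":-0.5,"tx":0,"ty":0,"tz":0,"ax":0,"ay":0,"az":80},{"jaw":-0.5,"tx":0,"ty":0,"tz":0,"ax":0,"ay":0,"az":90},{"jaw":-0.5,"tx":0,"ty":0,"tz":0,"ax":0,"ay":0,"az":100}]' >/dev/null
python3 -c "
from h import *
st();goto((.50,-.0155,.031),0,1.5,camup=False)"
```

```text
18.98 p [ 0.4276 -0.0197  0.146 ] x [-1.    -0.023 -0.002] z [ 0.002 -0.01  -1.   ] q [-0.2   0.12  1.94 -0.01  1.08 -1.79] F [-0.1 -0.7 -2.1] w 0.0447 62.8
[  7.24   0.42 -11.5 ] [0.6 0.1 0.2]
```

```bash
python3 -m pendant '[{"jaw":-0.5,"tx":5,"ty":0.4,"tz":-4,"ax":0.6,"ay":0.1,"az":0.2},{"jaw":-0.5,"tx":10,"ty":0.5,"tz":-8,"ax":0.6,"ay":0.1,"az":0.2},{"jaw":-0.5,"tx":10,"ty":0.5,"tz":-10.8,"ax":0.6,"ay":0.1,"az":0.2},{"jaw":-0.5,"tx":10,"ty":0.5,"tz":-11.7,"ax":0.6,"ay":0.1,"az":0.2},{"jaw":-0.5,"tx":10,"ty":0.5,"tz":-11.7,"ax":0.6,"ay":0.1,"az":0.2},{"jaw":0.4,"tx":10,"ty":0.5,"tz":-11.7,"ax":0.6,"ay":0.1,"az":0.2},{"jaw":0.4,"tx":10,"ty":0.5,"tz":-11.7,"ax":0.6,"ay":0.1,"az":0.2},{"jaw":0.4,"tx":8,"ty":0.5,"tz":-7,"ax":0.6,"ay":0.1,"az":0.2},{"jaw":0.4,"tx":2,"ty":0.5,"tz":-1,"ax":0.6,"ay":0.1,"az":0.2},{"jaw":0.4,"tx":-6,"ty":0.5,"tz":8,"ax":0.6,"ay":0.1,"az":0.2}]' 
python3 look.py L2
```

```text
clock: 20.23
position: [0.4205, -0.0148, 0.1677]
ee_rot: [0.0, -0.01, 1.0, 0.0]
contact_force: [0.2, -0.2, 0.4]
width: 0.0595
gripper_force: 0.0
20.23 p [ 0.4205 -0.0148  0.1677] x [-1.    -0.021 -0.   ] z [ 0.  0. -1.] q [-0.2   0.09  1.91  0.    1.14 -1.79] F [ 0.2 -0.2  0.4] w 0.0595 0.0
tab [ 0.4425 -0.0162  0.0549] [[ 0.4416 -0.0328  0.0301]
 [ 0.4452  0.0006  0.0708]] 810
rim (array([513.4, -35.3]), array([142.7,   4. ]), 1.2) [ 0.5101 -0.0351  0.0498] 520
rim (array([513.7,   6.2]), array([144.5,   3.9]), 1.4) [0.5086 0.006  0.0498] 557
```

View pics/L2.png

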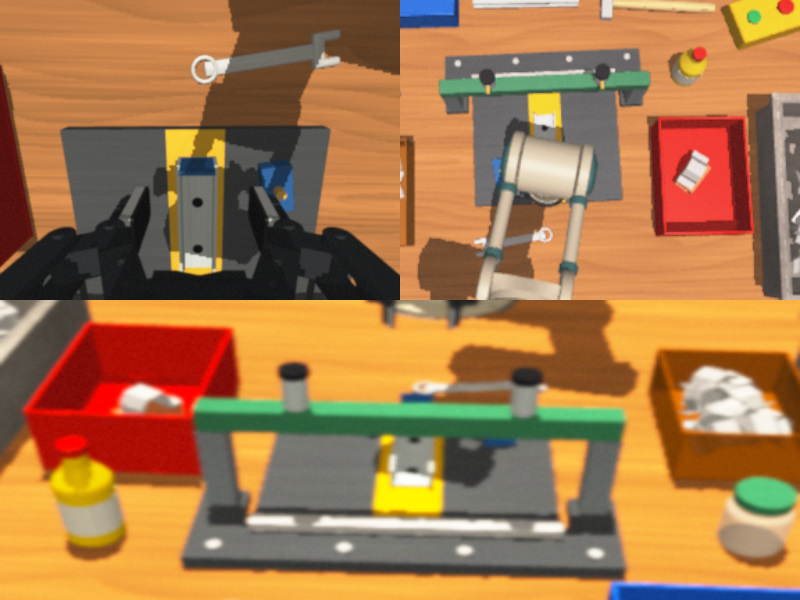

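The bracket is flat on the stripe with its tab towards the robot (wrist view (197,165)). I check its offset against the stripe in the same image, then regrip near the tab and slide it to the stop.

```bash
cat > stripe.py <<'E'
from h import *
import pickle,sys
W=pickle.load(open(sys.argv[1],'rb'));C=cloud(W)
m=(mask(W,(20,120,40),(34,255,255))>0)&(C[...,2]<.027)&(C[...,2]>.012)&(C[...,0]>.40)&(C[...,0]<.69)&(abs(C[...,1]+.015)<.05)
L=[]
for v in range(384):
    u=np.where(m[v])[0]
    if len(u)<4: continue
    P=world(W,[(u.min()-.5,v),(u.max()+.5,v)],.02); w=abs(P[1,1]-P[0,1])
    if .065<w<.076: L.append((P[:,0].mean(),P[:,1].mean(),w))
L=np.array(L);print(len(L),L.mean(0).round(4),L[:,0].min().round(3),L[:,0].max().round(3))
if len(L)>5: p=np.polyfit(L[:,0],L[:,1],1);print('slope',np.degrees(p[0]).round(2),'y at .48 .51 .60 .68',np.polyval(p,[.48,.51,.6,.68]).round(4))
E
python3 stripe.py pics/L2w.pkl; python3 stripe.py pics/L1w.pkl
python3 -c "
from h import *
goto((.482,-.0155,.0275),0,1.4,camup=False)"
```

```text
181 [ 0.5036 -0.0168  0.0707] 0.409 0.61
slope 1.53 y at .48 .51 .60 .68 [-0.0174 -0.0166 -0.0142 -0.0121]
200 [ 0.526  -0.0161  0.0707] 0.41 0.629
slope 1.43 y at .48 .51 .60 .68 [-0.0173 -0.0165 -0.0143 -0.0123]
[  6.02  -0.06 -14.15] [0.1 0.4 0.2]
```

```bash
python3 -m pendant '[{"jaw":0.6,"tx":6,"ty":-0.05,"tz":-6,"ax":0,"ay":0.3,"az":0.2},{"jaw":0.6,"tx":6,"ty":-0.05,"tz":-11,"ax":0,"ay":0.3,"az":0.2},{"jaw":0.6,"tx":6,"ty":-0.05,"tz":-14,"ax":0,"ay":0.3,"az":0.2},{"jaw":0.6,"tx":6,"ty":-0.05,"tz":-14,"ax":0,"ay":0.3,"az":0.2},{"jaw":-0.5,"tx":6,"ty":-0.05,"tz":-14,"ax":0,"ay":0.3,"az":0.2},{"jaw":-0.5,"tx":6,"ty":-0.05,"tz":-14,"ax":0,"ay":0.3,"az":0.2},{"jaw":-0.5,"tx":6,"ty":-0.05,"tz":-14,"ax":0,"ay":0.3,"az":0.2},{"jaw":-0.5,"tx":6,"ty":-0.05,"tz":-13.95,"ax":0,"ay":0.3,"az":0.2}]' 40
python3 -c "
from h import *
st();goto((.558,-.0155,.0285),0,1.5,camup=False)"
```

```text
clock: 21.38
position: [0.4822, -0.0153, 0.0273]
ee_rot: [-0.002, -0.012, 1.0, 0.0]
contact_force: [0.3, -0.2, -1.8]
width: 0.0452
gripper_force: 42.8
21.38 p [ 0.4822 -0.0153  0.0273] x [-1.    -0.024  0.004] z [-0.004  0.    -1.   ] q [-0.18  0.35  1.99 -0.    0.81 -1.77] F [ 0.3 -0.2 -1.8] w 0.0452 42.8
[ 7.58 -0.02  0.12] [ 0.  -0.2  0.1]
```

```bash
python3 -m pendant '[{"jaw":-0.5,"tx":2,"ty":0,"tz":0.05,"ax":0,"ay":0,"az":0.1},{"jaw":-0.5,"tx":4,"ty":0,"tz":0.05,"ax":0,"ay":0,"az":0.1},{"jaw":-0.5,"tx":6,"ty":0,"tz":0.05,"ax":0,"ay":0,"az":0.1},{"jaw":-0.5,"tx":7,"ty":0,"tz":0,"ax":0,"ay":0,"az":0.1},{"jaw":-0.5,"tx":7.3,"ty":0,"tz":0,"ax":0,"ay":0,"az":0.1},{"jaw":-0.5,"tx":7.5,"ty":0,"tz":0,"ax":0,"ay":0,"az":0.1},{"jaw":-0.5,"tx":7.6,"ty":0,"tz":0,"ax":0,"ay":0,"az":0.1},{"jaw":-0.5,"tx":7.6,"ty":0,"tz":0,"ax":0,"ay":0,"az":0.1}]'
cat > mid.py <<'E'
from h import *
import pickle,sys
S=manip.get_image('scene');pickle.dump(S,open('pics/m.pkl','wb'));C=cloud(S);H=hsv(S)
r=(C[...,0]>.52)&(C[...,0]<.72)&(C[...,1]>-.055)&(C[...,1]<.025)&(H[...,1]<70)&(H[...,2]>100)
m=r&(C[...,2]>.042)&(C[...,2]<.058)
Q=C[m];print('rim',np.percentile(Q,[2,98],axis=0).round(4),len(Q))
for lo,hi in((-.05,-.016),(-.012,.025)):
  q=Q[(Q[:,1]>lo)&(Q[:,1]<hi)];print(np.percentile(q[:,0],[90,98]).round(4),np.median(q[:,1]).round(4))
cv2.imwrite('pics/'+sys.argv[1],cv2.resize(S['pixels'][170:260,200:320],(800,600),interpolation=2))
E
python3 mid.py m1.png; python3 -c "
from h import *;st()"
```

```text
clock: 22.38
position: [0.5561, -0.0152, 0.0272]
ee_rot: [-0.004, -0.013, 1.0, 0.0]
contact_force: [-5.3, 0.4, 5.3]
width: 0.0452
gripper_force: 43.7
rim [[ 0.5338 -0.0412  0.0426]
 [ 0.6762  0.0112  0.055 ]] 94
[0.6559 0.6762] -0.0345
[0.664  0.6732] 0.0067
22.43 p [ 0.5561 -0.0152  0.0272] x [-1.    -0.026  0.008] z [-0.008  0.    -1.   ] q [-0.15  0.44  1.82 -0.    0.89 -1.75] F [-4.7 -1.4  4.6] w 0.0451 43.7
```

View pics/m1.png

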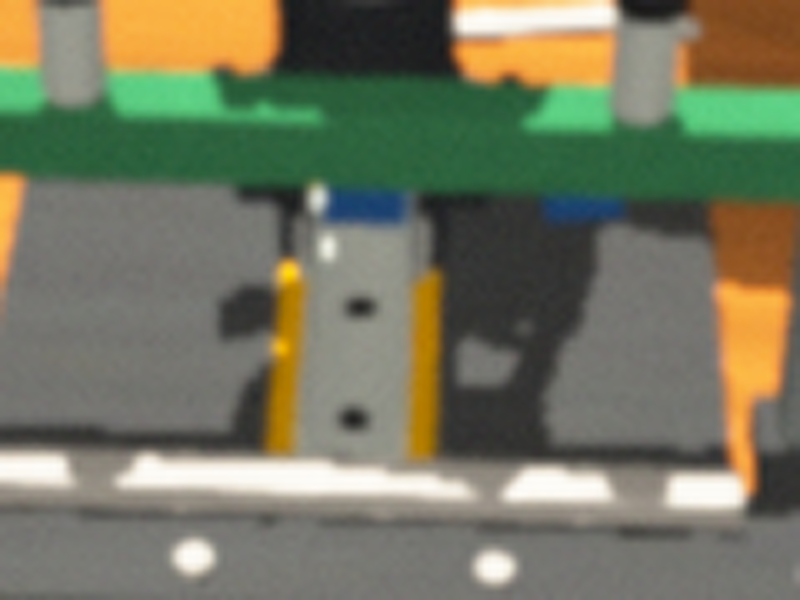

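The bracket is centred on the stripe, with equal yellow margins at (285,380) and (425,380), and its plain end is at or very near the stop. I push on gently while watching the force.

```bash
python3 -m pendant '[{"jaw":-0.5,"tx":0.2,"ty":0,"tz":0.05,"ax":0,"ay":0,"az":0},{"jaw":-0.5,"tx":0.3,"ty":0,"tz":0.05,"ax":0,"ay":0,"az":0},{"jaw":-0.5,"tx":0.3,"ty":0,"tz":0.05,"ax":0,"ay":0,"az":0}]'|egrep 'pos|contact'; python3 -m pendant '[{"jaw":-0.5,"tx":0.2,"ty":0,"tz":0,"ax":0,"ay":0,"az":0},{"jaw":-0.5,"tx":0.3,"ty":0,"tz":0,"ax":0,"ay":0,"az":0},{"jaw":-0.5,"tx":0.3,"ty":0,"tz":0,"ax":0,"ay":0,"az":0}]'|egrep 'pos|contact'
```

```text
position: [0.5589, -0.0152, 0.0272]
contact_force: [-6.0, 0.3, 6.7]
position: [0.5589, -0.0152, 0.0272]
contact_force: [-11.2, -1.8, 10.7]
```

```bash
python3 -m pendant '[{"jaw":0.5,"tx":-0.3,"ty":0,"tz":0,"ax":0,"ay":0,"az":0},{"jaw":0.5,"tx":-0.3,"ty":0,"tz":0,"ax":0,"ay":0,"az":0},{"jaw":0.5,"tx":-0.3,"ty":0,"tz":0,"ax":0,"ay":0,"az":0},{"jaw":0.5,"tx":-0.5,"ty":0,"tz":4,"ax":0,"ay":0,"az":0},{"jaw":0.5,"tx":-3,"ty":0,"tz":9,"ax":0,"ay":0,"az":0},{"jaw":0.5,"tx":-9,"ty":0,"tz":13,"ax":0,"ay":0,"az":0},{"jaw":0.5,"tx":-14,"ty":0,"tz":16,"ax":0,"ay":0,"az":0},{"jaw":0.5,"tx":-20,"ty":0,"tz":18,"ax":0,"ay":0,"az":0},{"jaw":0.5,"tx":-26,"ty":0,"tz":20,"ax":0,"ay":0,"az":0}]'|egrep 'clock|pos|contact'
python3 look.py L3; python3 mid.py m2.png; python3 -c "
from h import *;import pickle
for n in('L1t','L3t'):
  T=pickle.load(open('pics/%s.pkl'%n,'rb'));C=cloud(T);H=hsv(T)
  r=(C[...,0]>.5)&(C[...,0]<.62)&(abs(C[...,1]+.015)<.03)&(H[...,1]<70)&(H[...,2]>100)&(abs(C[...,2]-.05)<.006)
  if r.sum()>20: print(n,rect(C[r]))
"
```

```text
clock: 24.3
position: [0.309, -0.0153, 0.2258]
contact_force: [0.2, 0.4, 0.6]
24.3 p [ 0.309  -0.0153  0.2258] x [-1.    -0.027  0.004] z [-0.004 -0.    -1.   ] q [-0.27 -0.14  1.98 -0.    1.31 -1.87] F [0.2 0.4 0.6] w 0.0639 0.0
tab [ 0.518  -0.0152  0.0451] [[ 0.517  -0.0319  0.0271]
 [ 0.5192  0.0008  0.0626]] 541
rim [[ 0.5277 -0.0374  0.0439]
 [ 0.6734  0.0084  0.0532]] 85
[0.6486 0.6782] -0.0346
[0.6564 0.6682] 0.0066
L3t (array([568.6, -13.7]), array([102.6,  45.1]), 0.0)
```

View pics/L3.png

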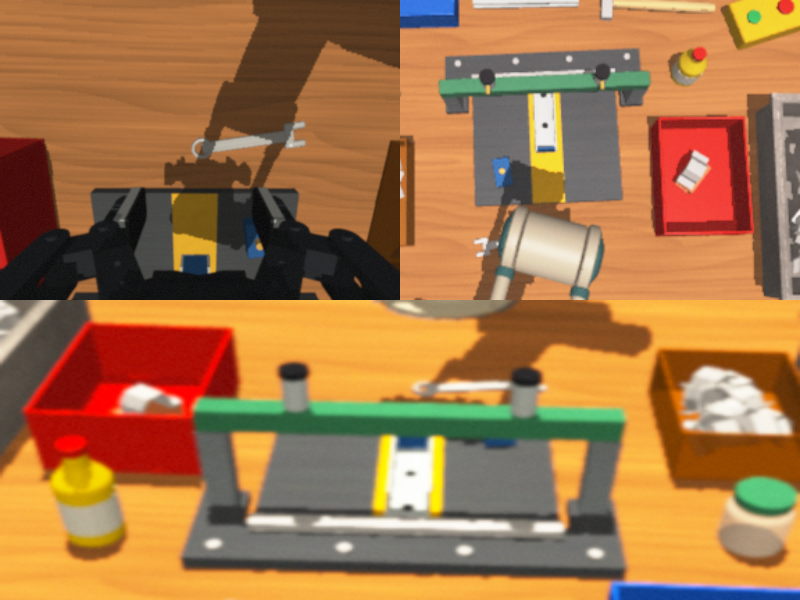

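View pics/m2.png

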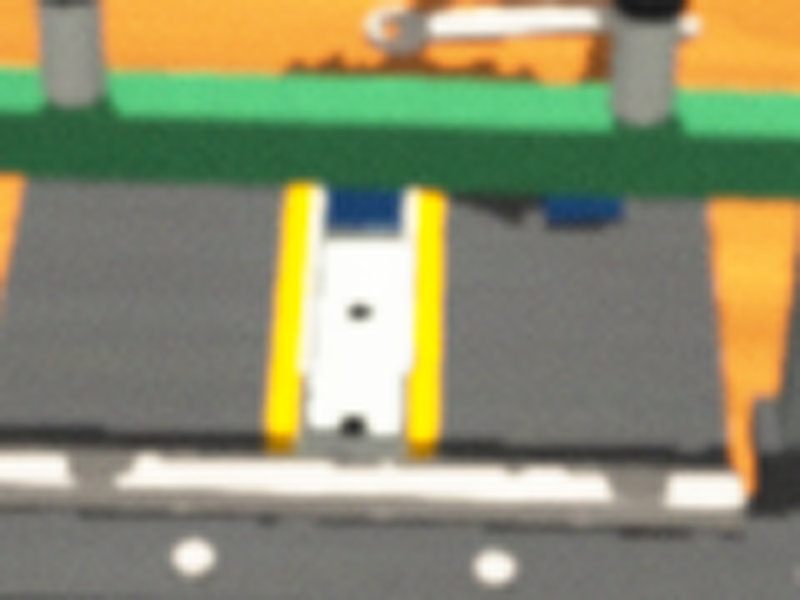

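Everything looks right. To be certain it is seated, I nudge the tab with the closed fingers, with no downward load.

```bash
python3 -m pendant '[{"jaw":-1,"tx":6,"ty":0,"tz":-3,"ax":0,"ay":0,"az":0},{"jaw":-1,"tx":12,"ty":0,"tz":-8,"ax":0,"ay":0,"az":0},{"jaw":-1,"tx":16.5,"ty":0,"tz":-13,"ax":0,"ay":0,"az":0},{"jaw":-1,"tx":17,"ty":0,"tz":-18.5,"ax":0,"ay":0,"az":0},{"jaw":-1,"tx":17,"ty":0,"tz":-18.5,"ax":0,"ay":0,"az":0},{"jaw":-1,"tx":18.5,"ty":0,"tz":-18.5,"ax":0,"ay":0,"az":0},{"jaw":-1,"tx":19.2,"ty":0,"tz":-18.5,"ax":0,"ay":0,"az":0},{"jaw":-1,"tx":19.2,"ty":0,"tz":-18.5,"ax":0,"ay":0,"az":0}]'|egrep 'pos|contact'
python3 -m pendant '[{"jaw":-1,"tx":0.3,"ty":0,"tz":0,"ax":0,"ay":0,"az":0},{"jaw":-1,"tx":0.5,"ty":0,"tz":0,"ax":0,"ay":0,"az":0},{"jaw":-1,"tx":0.5,"ty":0,"tz":0,"ax":0,"ay":0,"az":0}]'|egrep 'pos|contact'
```

```text
position: [0.5042, -0.0156, 0.042]
contact_force: [-0.4, -0.3, 0.1]
position: [0.5072, -0.0153, 0.0402]
contact_force: [-0.1, -0.1, 0.0]
```

```bash
for i in 1 2 3; do python3 -m pendant '[{"jaw":-1,"tx":0.15,"ty":0,"tz":0,"ax":0,"ay":0,"az":0},{"jaw":-1,"tx":0.3,"ty":0,"tz":0,"ax":0,"ay":0,"az":0},{"jaw":-1,"tx":0.3,"ty":0,"tz":0,"ax":0,"ay":0,"az":0}]'|egrep 'pos|contact'; done
```

```text
position: [0.5085, -0.0152, 0.0396]
contact_force: [-4.7, -0.0, 3.0]
position: [0.5084, -0.0151, 0.0393]
contact_force: [-9.9, -2.4, 6.7]
position: [0.5083, -0.015, 0.039]
contact_force: [-14.9, -2.5, 10.3]
```

It doesn't move under 15 N, so it's seated. I back off, take a last numeric check and hand in.

```bash
python3 -m pendant '[{"jaw":-1,"tx":-1,"ty":0,"tz":0,"ax":0,"ay":0,"az":0},{"jaw":-1,"tx":-3,"ty":0,"tz":0.5,"ax":0,"ay":0,"az":0},{"jaw":-1,"tx":-6,"ty":0,"tz":6,"ax":0,"ay":0,"az":0},{"jaw":-1,"tx":-12,"ty":0,"tz":12,"ax":0,"ay":0,"az":0},{"jaw":-1,"tx":-18,"ty":0,"tz":18,"ax":0,"ay":0,"az":0},{"jaw":-1,"tx":-20,"ty":0,"tz":20,"ax":0,"ay":0,"az":0},{"jaw":-1,"tx":-20,"ty":0,"tz":20,"ax":0,"ay":0,"az":0},{"jaw":-1,"tx":-20,"ty":0,"tz":20,"ax":0,"ay":0,"az":0}]'|egrep 'clock|pos'
python3 look.py L4; python3 mid.py m3.png; python3 stripe.py pics/L4w.pkl; python3 -c "
import cv2,pickle,numpy as np
a=pickle.load(open('pics/L3s.pkl','rb'))['pixels'];b=pickle.load(open('pics/L4s.pkl','rb'))['pixels']
print(np.abs(a.astype(int)-b)[215:245,225:300].mean())
from h import *
S=pickle.load(open('pics/L4s.pkl','rb'));H=hsv(S);C=cloud(S)
for k in('L3s','L4s'):
  S=pickle.load(open('pics/%s.pkl'%k,'rb'));H=hsv(S);C=cloud(S)
  r=(C[...,0]>.53)&(C[...,0]<.68)&(abs(C[...,1]+.015)<.027)&(C[...,2]<.058)&(H[...,1]<60)&(H[...,2]>60)
  a=[C[v][r[v]][:,1].mean() for v in range(384) if r[v].sum()>8];x=[C[v][r[v]][:,0].mean() for v in range(384) if r[v].sum()>8]
  p=np.polyfit(x,a,1);print(k,np.degrees(p[0]),np.polyval(p,[.6,.68]))
"
```

```text
clock: 28.0
position: [0.3164, -0.0153, 0.2402]
28.0 p [ 0.3164 -0.0153  0.2402] x [-1.    -0.025  0.002] z [-0.002 -0.    -1.   ] q [-0.27 -0.14  1.94 -0.    1.34 -1.86] F [ 0.5 -0.3 -0.4] w 0.0 0.0
tab [ 0.5182 -0.0096  0.0575] [[ 0.5169 -0.0152  0.0408]
 [ 0.5204 -0.0043  0.0704]] 174
rim [[ 0.5277 -0.0375  0.0424]
 [ 0.6744  0.0087  0.0527]] 87
[0.6451 0.6756] -0.0347
[0.6586 0.6687] 0.0067
8 [ 0.4135 -0.0189  0.0704] 0.409 0.418
slope 3.07 y at .48 .51 .60 .68 [-0.0154 -0.0138 -0.0089 -0.0047]
1.2954074074074073
L3s 1.4014542414823454 [-0.01473675 -0.01277995]
L4s 1.9626284057008303 [-0.01474158 -0.01200123]
```

Bracket centre is y −0.0147 at x 0.6, against −0.0143 for the stripe, and it's seated and unmoved.

```bash
python3 -c "
from rig import manip
print(manip.sign_off())"
```

```text
the job is handed in; nothing more can be done
None
```

Job handed in at about 28 s: both scraps are in the red bin, and the bracket lies open side up along the yellow stripe, plain end seated against the stop and blue tab towards the robot.

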